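# Switch the stream selector to the filter port and start the pump

### The job

With a fingertip, gently push the arm of the stream selector round until it points at the port with the tall in-line filter, and then press the large button of the pump keypad to start the pump, letting it spring back up. Do not press the small button, do not press the large one before the arm points at the filter, and leave the vials, bottle, beaker, wrench and tray standing where they are. Nothing is to be picked up.

Things in the scene. Friction and masses are not known exactly. Their poses are not given: they have to be found in the camera images.
- selector_axis (a point): the stream selector: a bare aluminium disc 270 mm across, 12 mm thick, fixed on the bench, with a black arm that swings level above it round a hub. This point lies on the vertical hub axis, 36 mm above the bench, at the arm's mid-height; x of this frame is where the arm points at joint value 0. The black hub cap, 34 mm across, reaches 56 mm above the bench.
- pointer (a joint): angle of the selector arm, rad: 0 along x of selector_axis, growing anticlockwise seen from above, stops at -2.1 and 2.1. It turns against dry friction of 0.2 N m (3.4 N when pushed 58 mm from the axis) and stays where it is left; no detents. At the start it points between the +50 and -50 degree ports.
- pointer_tip (a point): the pointed outer end of the arm, 86 mm from the hub axis, 36 mm above the bench; x of this frame points outwards along the arm. The arm is a bar 12 mm wide and 20 mm high (26 to 46 mm above the bench, so 14 mm clear of the disc); it can be pushed on either side, from 20 to 80 mm from the axis.
- filter_mid (a point): the tall in-line filter, a plain dark steel cylinder 24 mm across with a narrow waist, fixed on one of four ports 112 mm from the hub axis at +50, -50, +100, -100 degrees from x of the selector (which one varies). This point is on its axis, 36 mm above the bench; its top is at 67 mm. The other ports carry low plugs of the same steel, 24 mm across, tops at 25 mm.
- start_top (a point): centre of the top face of the large push button of the pump keypad (34 mm across, grey). It goes 6 mm down and springs back; fully down takes 5 N. The keypad is a white box fixed on the bench, 110 mm by 160 mm, 40 mm high, with a dark display strip along its far edge.
- start (a joint): travel of the large button, m: 0 up, 0.006 fully down
- stop_top (a point): centre of the top face of the small push button (18 mm across, grey) on the same keypad, 76 mm from the large one; leave it alone. 5 mm travel, 4 N
- stop (a joint): travel of the small button, m: 0 up, 0.005 fully down
- vial_a: a small amber sample vial, 27 mm wide, 56 mm high, loose and standing upright, only a bystander; origin at the centre of its underside
- vial_b: a small amber sample vial, 27 mm wide, 56 mm high, loose and standing upright, only a bystander; origin at the centre of its underside
- vial_c: a small amber sample vial, 27 mm wide, 56 mm high, loose and standing upright, only a bystander; origin at the centre of its underside
- bottle: an amber bottle, 72 mm wide, 130 mm high, loose bystander; origin at the centre of its underside
- beaker: an open clear beaker, 68 mm wide, 85 mm high, loose bystander; origin at the centre of its underside
- wrench: a steel spanner 150 mm long lying flat on the bench along its x, loose bystander; origin at its underside
- tray: a white divided vial tray, 120 mm by 100 mm and 30 mm high, loose bystander; origin at the centre of its underside
Mind the look-alikes: they are no part of the job. Leave any green or red look-alike of the part that bears start_top alone.

How it is judged:
By the outcome, as a careful person would: the job done as asked, in the order asked, and still so for the second after the job is handed in, with the robot touching nothing.
It also fails if it takes over 48 s, if anything falls off the work surface, if the arm or the gripper's body presses on something with over 40 N, if the wrist force passes 120 N, or if a joint passes its speed limit or range.

### The arm

A 6-joint arm with a two-finger parallel gripper is mounted at the origin on the work surface. World frame = base frame: x ahead of the robot, y to its left, z up, the work surface at z = 0. Lengths are in m, angles in rad, forces in N, time in s.
With the tool pointing down it reaches from about 0.225 to 0.875 m from the base axis. Payload 3.4 kg.
Tool frame: the origin (TCP) lies at the very end of the fingers, on their centre line; the grasp point (between the pads) lies 19 mm behind it (grip_point_offset is the distance from the TCP to the grasp point, in m); x points along the fingers, y is the direction in which the jaws open and shut, and the axes are right-handed (so a half turn about x gives the same grasp; the last joint's range is limited). The gripper opens to 85 mm and grips with 20 to 120 N. Pads are 22 mm wide; open, the fingers measure 114 mm over their backs; the gripper's body (76 mm by 85 mm) begins 54 mm behind the grasp point. The pads swing forward as they close: fully open they stand 13 mm farther back than shut.
Start: joints at [-1.368, 0.276, 1.505, -0, 1.361, -0.121], TCP at [0.183, -0.545, 0.2] pointing down, gripper open.
Joint ranges: [-2.89, 2.89], [-0.75, 2.08], [0.22, 2.7], [-1.18, 4.32], [0.11, 2.71], [-2.7, 2.7]. Speed limits (rad/s): [2.57, 2.57, 3.14, 3.14, 3.14, 3.14].

### API

Orientations are given as [roll, pitch, yaw] about the fixed x, y, z axes, in that order (R = Rz(yaw) Ry(pitch) Rx(roll)).
In Python, from bench import * gives the robot as it stands.
- The arm moves only by the shell command python3 -m inch 'ROWS' [FORCE]. ROWS is JSON, a list of rows, each a list of 3 entries, a list of its own where there are three numbers: the gripper command: -1 is fully open, 1 is shut, values between are in proportion, then the shift along the tool's x, y, z normalised to -1 to 1, where 1 is 20 cm, then the turn, a rotation vector about the tool's x, y, z normalised to -1 to 1, where 1 is 180 degrees. In form: [[claw, [tx, ty, tz], [wx, wy, wz]], ...]. A call has 1 to 20 rows; each row is the pose to reach, as a shift and turn from the pose commanded when the call began, along the tool's axes at that moment, turning the shorter way round; what a row does not reach only later rows make up. A row lasts 1/10 s, in which the tool goes at most 50 mm and 8.59 degrees, less where a joint would pass 70% of its speed; a pose out of reach is approached as far as the arm can. A call with a number of a shift or a turn outside -1 to 1 is refused whole. A call with a gripper value outside its range is refused whole. The fingers move at their own pace and stop on an object; FORCE is the grip in N (left out, the last holds). Time passes only in rows, so rows that repeat a pose let the fingers close. It gives the time, the measured TCP pose, the force and the opening at its end, in the units of the state.
- read_state(): the state, without advancing time (a new reading comes with each control period).
- grab_frame(name): name is "side" or "top"; returns the picture (400x640x3 uint8, red, green, blue); there is no depth.
- get_calibration(name): a dict with "vfov" (degrees; the focal length in pixels is half the picture's height over the tangent of half this angle, whatever the lens; pixels are square), "cx", "cy" (the principal point, pixels), "world_from_camera" (4x4, takes a point from camera to world coordinates). Camera axes: x right, y down, z forward; pixel columns grow to the right and rows downward; lengths in m; the calibration is good to about 2 mm. A picture is of the moment at which its call begins. get_calibration takes no time and is no camera call.
- sign_off(): hands the job in, once; it reports no verdict.
The state is a dict: "clock": time; "joints": joint angles; "qvel": joint speeds; "effort": joint torques, N m; "tcp_pos": TCP position; "ee_rot": TCP orientation; "wrist_force": force on the tool from outside, world axes, zero at the start; "wrist_torque": the same for the moment, N m; "grip_width": opening from 0.0 (shut) to 1.0 (fully open).
Only numpy, scipy, OpenCV 4.12 (cv2) and the standard library are available. Lean on these libraries where they do the work, as an engineer would, in place of code of your own. Each camera call takes 0.05 s, during which the arm holds its last target.

## Working session

There is one attempt and no reset: what is moved stays moved. The work goes in short steps, Python scripts to look and compute and a shell command to move; the robot and the scene stay as the last step left them, time stands still between calls to the robot, and variables do not carry over. Pictures are saved under pics/ and viewed, and the job is handed in when it is done.

```bash
mkdir -p pics; python3 - <<'E'
from bench import *
import cv2
for n in("top","side"):
    im=grab_frame(n); cv2.imwrite(f"pics/{n}0.png",im[:,:,::-1])
    c=get_calibration(n); print(n,c)
print(read_state())
E
```

```text
top {'vfov': 42.61557525190413, 'cx': 325.3121979760603, 'cy': 196.46230488998037, 'world_from_camera': array([[-0.02601036, -0.99260503,  0.11856946,  0.36062701],
       [-0.99961552,  0.0269653 ,  0.00645639, -0.03468118],
       [-0.00960591, -0.11835594, -0.99292477,  1.47050256],
       [ 0.        ,  0.        ,  0.        ,  1.        ]])}
side {'vfov': 48.4230079202993, 'cx': 326.0824557874079, 'cy': 202.53786090399078, 'world_from_camera': array([[-0.77316574, -0.32183294,  0.54647809, -0.09569477],
       [-0.63397787,  0.36920089, -0.67953128,  0.79139735],
       [ 0.01693535, -0.87184532, -0.48948845,  0.66016937],
       [ 0.        ,  0.        ,  0.        ,  1.        ]])}
{'clock': 0.1, 'joints': array([-1.36799039e+00,  2.76534439e-01,  1.50600262e+00, -5.55889666e-06,
        1.36070047e+00, -1.21003545e-01]), 'qvel': array([-1.35758202e-03, -1.37660705e-03, -4.22203660e-03, -1.01341878e-03,
        9.26639517e-05, -6.05647314e-04]), 'effort': array([ 7.52318319e-04, -4.17699230e+01, -2.46406388e+01, -7.66466587e-05,
        5.90214288e-03,  1.53812272e-05]), 'tcp_pos': array([ 0.1828392 , -0.54460778,  0.19922628]), 'ee_rot': array([-1.68849584,  1.56915144,  1.77690746]), 'wrist_force': array([0.38920442, 0.9406684 , 0.0467436 ]), 'wrist_torque': array([ 0.00941088, -0.00636582,  0.08063039]), 'grip_width': 0.9975719716334954}
```

View pics/top0.png

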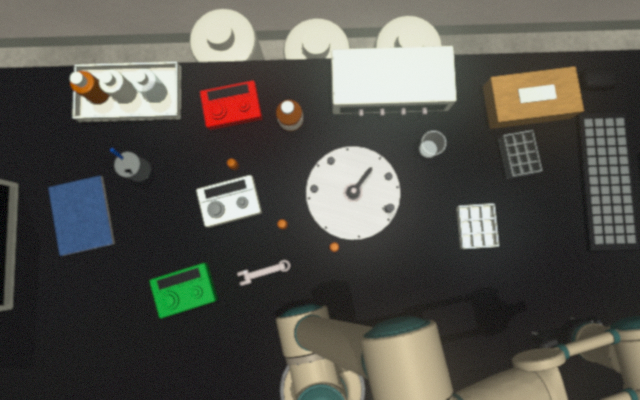

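View pics/side0.png

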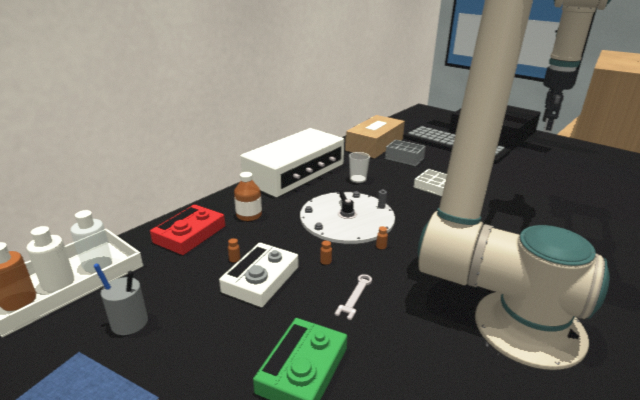

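```bash
python3 - <<'E'
import cv2
t=cv2.imread("pics/top0.png"); s=cv2.imread("pics/side0.png")
cv2.imwrite("pics/c1.png",cv2.resize(t[135:250,295:410],None,fx=5,fy=5,interpolation=cv2.INTER_CUBIC))
cv2.imwrite("pics/c2.png",cv2.resize(t[165:240,185:285],None,fx=7,fy=7,interpolation=cv2.INTER_CUBIC))
cv2.imwrite("pics/c3.png",cv2.resize(s[150:310,215:405],None,fx=3.7,fy=3.7,interpolation=cv2.INTER_CUBIC))
E
```

```text
(no output)
```

View pics/c1.png

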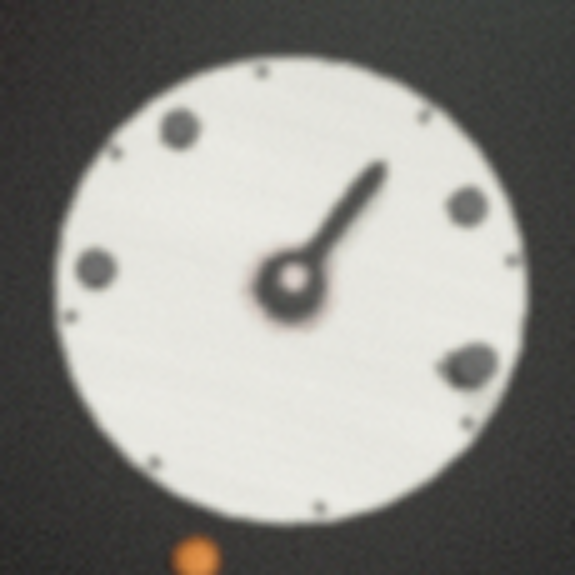

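View pics/c2.png

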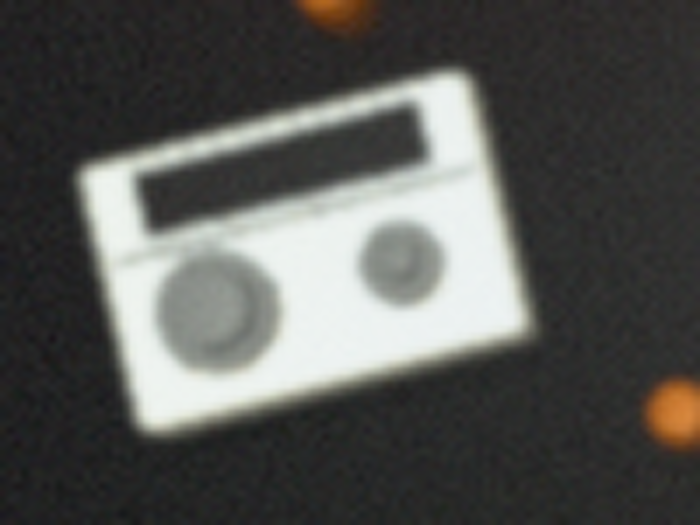

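View pics/c3.png

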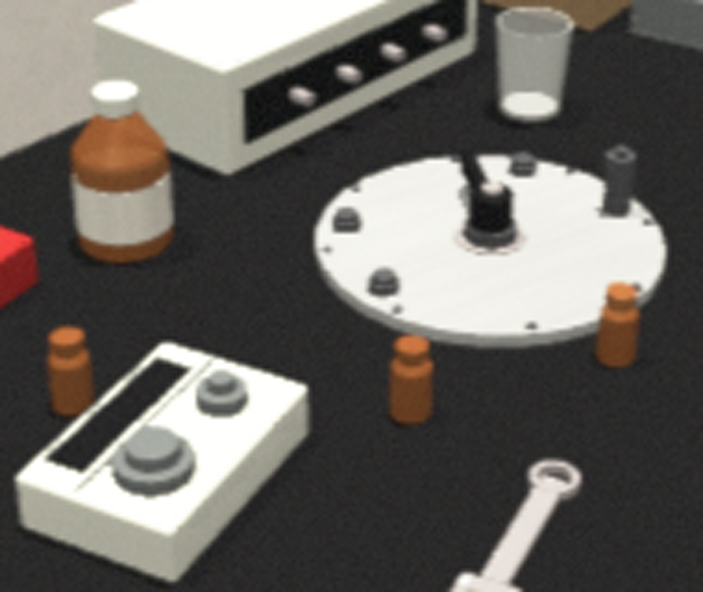

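```bash
cat > h.py <<'E'
from bench import *
import numpy as np
def ray(n,u,v):
    c=get_calibration(n); f=200/np.tan(np.radians(c["vfov"])/2); T=c["world_from_camera"]
    d=T[:3,:3]@np.array([(u-c["cx"])/f,(v-c["cy"])/f,1]); return T[:3,3],d
def at(n,u,v,z):
    o,d=ray(n,u,v); return (o+d*(z-o[2])/d[2])[:2]
def px(n,P):
    c=get_calibration(n); f=200/np.tan(np.radians(c["vfov"])/2); T=c["world_from_camera"]
    q=T[:3,:3].T@(np.array(P)-T[:3,3]); return q[:2]/q[2]*f+[c["cx"],c["cy"]]
E
python3 - <<'E'
from h import *
import cv2
np.set_printoptions(precision=4,suppress=True)
g=cv2.imread("pics/top0.png")
# disc by threshold
m=(g.min(2)>120).astype(np.uint8); m[:, :295]=0;m[:,410:]=0;m[:135]=0;m[250:]=0
cs,_=cv2.findContours(m,cv2.RETR_EXTERNAL,cv2.CHAIN_APPROX_NONE); c=max(cs,key=cv2.contourArea)[:,0]
P=np.array([at("top",u,v,.012) for u,v in c]); 
A=np.c_[2*P,np.ones(len(P))]; s=np.linalg.lstsq(A,(P**2).sum(1),rcond=None)[0]; C=s[:2]; print("disc",C,"R",np.sqrt(s[2]+C@C))
def cr(X,Y): return (X+.5)/5-.5+295,(Y+.5)/5-.5+135
for n,X,Y,z in [("p",180,129,.025),("p",96,269,.025),("p",468,206,.025),("filt top",482,360,.067),("hub",290,285,.056),("tip",381,165,.046)]:
    p=at("top",*cr(X,Y),z); d=p-C; print(n,p,np.hypot(*d),np.degrees(np.arctan2(d[1],d[0])))
def c2(X,Y): return (X+.5)/7-.5+185,(Y+.5)/7-.5+165
def c3(X,Y): return (X+.5)/3.7-.5+215,(Y+.5)/3.7-.5+150
for z in(.05,.055,.06): print(z,"start top",at("top",*c2(210,305),z),"side",at("side",*c3(154,441),z))
for z in(.05,.055): print(z,"stop top",at("top",*c2(400,258),z),"side",at("side",*c3(223,380),z))
for X,Y in[(78,170),(467,68),(537,335),(140,435)]: print(at("top",*c2(X,Y),.04))
print("vials",at("top",282,224,.05),at("top",334,247,.05),at("top",232,163,.05))
E
```

```text
disc [ 0.5454 -0.1039] R 0.13448214737026973
p [ 0.6368 -0.0431] 0.10978601033512454 33.63372810880055
p [0.5572 0.0069] 0.11142103255928136 83.8873256520906
p [ 0.5876 -0.206 ] 0.11044830324268667 -67.48775843217386
filt top [ 0.4953 -0.2052] 0.11296698938921566 -116.30757472043955
hub [ 0.5411 -0.1017] 0.004830687483588763 152.15131661346123
tip [ 0.609  -0.1555] 0.08195349689101845 -39.01776185346047
0.05 start top [0.5059 0.2841] side [0.5123 0.2765]
0.055 start top [0.5053 0.283 ] side [0.5073 0.2807]
0.06 start top [0.5048 0.2818] side [0.5024 0.2849]
0.05 stop top [0.5226 0.2082] side [0.5252 0.2059]
0.055 stop top [0.5221 0.2073] side [0.5201 0.2107]
[0.563  0.3396]
[0.6003 0.1823]
[0.4913 0.1552]
[0.4555 0.3144]
vials [0.4566 0.0967] [ 0.3893 -0.0457] [0.6323 0.2349]
```

```bash
python3 - <<'E'
from h import *
from scipy.spatial.transform import Rotation as R
np.set_printoptions(precision=4,suppress=True)
def c3(X,Y): return (X+.5)/3.7-.5+215,(Y+.5)/3.7-.5+150
print("hub side",at("side",*c3(491,188),.056),"filter side",at("side",*c3(621,154),.067),"ports side",[at("side",*c3(*p),.025) for p in [(347,214),(384,276),(523,158)]])
ports=np.array([[.6368,-.0431],[.5572,.0069],[.5876,-.206],[.4953,-.2052]])
from scipy.optimize import least_squares
a=np.radians([50,100,-50,-100])
f=lambda q:(q[:2]+.112*np.c_[np.cos(a+q[2]),np.sin(a+q[2])]-ports).ravel()
s=least_squares(f,[.545,-.104,-.29]);print(s.x,np.degrees(s.x[2]),s.fun*1e3)
st=read_state();print(R.from_euler('xyz',st['ee_rot']).as_matrix())
C=s.x[:2]
print(np.degrees(np.arctan2(*( [.609,-.1555]-C)[::-1])), np.hypot(*([.609,-.1555]-C)))
E
```

```text
hub side [ 0.5415 -0.0958] filter side [ 0.4865 -0.1894] ports side [array([ 0.6332, -0.0349]), array([0.5536, 0.0151]), array([ 0.5849, -0.1994])]
[ 0.544  -0.1044 -0.2874] -16.469202317633336 [ 0.593   0.5652 -0.55   -0.0151  1.1462 -1.0887 -1.1892  0.5386]
[[-0.0003  0.3182 -0.948 ]
 [ 0.0016 -0.948  -0.3182]
 [-1.     -0.0016 -0.0002]]
-38.185043893078586 0.08265575494742043
```

```bash
python3 -m inch '[[1,[0,-0.23,-0.45],[0,0,0]],[1,[0,-0.46,-0.91],[0,0,0]],[1,[0,-0.46,-0.91],[0,0,0]],[1,[0,-0.46,-0.91],[0,0,0]],[1,[0,-0.46,-0.91],[0,0,0]],[1,[0,-0.46,-0.91],[0,0,0]],[1,[0,-0.46,-0.91],[0,0,0]],[1,[0,-0.46,-0.91],[0,0,0]]]'
python3 -m inch '[[1,[0,-0.23,-0.45],[0,0,0]],[1,[0,-0.46,-0.91],[0,0,0]],[1,[0,-0.46,-0.91],[0,0,0]],[1,[0,-0.46,-0.91],[0,0,0]],[1,[0,-0.46,-0.91],[0,0,0]],[1,[0,-0.46,-0.91],[0,0,0]],[1,[0,-0.46,-0.91],[0,0,0]],[1,[0,-0.46,-0.91],[0,0,0]]]'
python3 -m inch '[[1,[0,-0.23,-0.45],[-0.04,0,0]],[1,[0,-0.46,-0.91],[-0.08,0,0]],[1,[0,-0.46,-0.91],[-0.13,0,0]],[1,[0,-0.46,-0.91],[-0.183,0,0]],[1,[0,-0.46,-0.91],[-0.183,0,0]],[1,[0,-0.46,-0.91],[-0.183,0,0]],[1,[0,-0.46,-0.91],[-0.183,0,0]],[1,[0,-0.46,-0.91],[-0.183,0,0]],[1,[0,-0.46,-0.91],[-0.183,0,0]],[1,[0,-0.46,-0.91],[-0.183,0,0]]]'
python3 - <<'E'
from h import *
from scipy.spatial.transform import Rotation as R
print(R.from_euler('xyz',read_state()['ee_rot']).as_matrix().round(3), read_state()['joints'])
E
```

```text
clock: 0.9
tcp_pos: [0.3253, -0.4012, 0.1998]
ee_rot: [0.116, 1.57, -2.703]
wrist_force: [-0.3, 0.3, -0.2]
grip_width: 0.001
clock: 1.7
tcp_pos: [0.4683, -0.2565, 0.1999]
ee_rot: [0.327, 1.57, -2.493]
wrist_force: [0.4, 0.8, -0.6]
grip_width: -0.005
clock: 2.7
tcp_pos: [0.6122, -0.1108, 0.2003]
ee_rot: [1.351, 1.57, -0.893]
wrist_force: [-0.2, 0.3, -0.1]
grip_width: 0.003
[[ 0.     0.781 -0.624]
 [-0.    -0.624 -0.781]
 [-1.     0.     0.   ]] [-2.90676396e-01  3.46764965e-01  1.39933416e+00 -1.93263913e-04
  1.39521697e+00  3.83274506e-01]
```

```bash
python3 -m inch '[[1,[0.2,0,0],[0,0,0]],[1,[0.4,0,0],[0,0,0]],[1,[0.65,0,0],[0,0,0]],[1,[0.65,0,0],[0,0,0]],[1,[0.65,0,0],[0,0,0]],[1,[0.65,0,0],[0,0,0]],[1,[0.65,0,0],[0,0,0]]]'
python3 - <<'E'
from h import *
import cv2
p=read_state()['tcp_pos'];print(p,px("side",p),px("top",p))
s=grab_frame("side")[:,:,::-1];t=grab_frame("top")[:,:,::-1]
cv2.imwrite("pics/s1.png",cv2.resize(s[130:255,285:405],None,fx=4.8,fy=4.8,interpolation=cv2.INTER_CUBIC))
cv2.imwrite("pics/t1.png",cv2.resize(t[135:250,295:410],None,fx=5,fy=5,interpolation=cv2.INTER_CUBIC))
E
```

```text
clock: 3.4
tcp_pos: [0.615, -0.1105, 0.0731]
ee_rot: [1.938, 1.565, -0.305]
wrist_force: [0.7, 0.4, -0.0]
grip_width: -0.001
[ 0.6149561 -0.1104918  0.0730639] [330.35700851 185.34027805] [355.1942977  164.22571391]
```

View pics/s1.png

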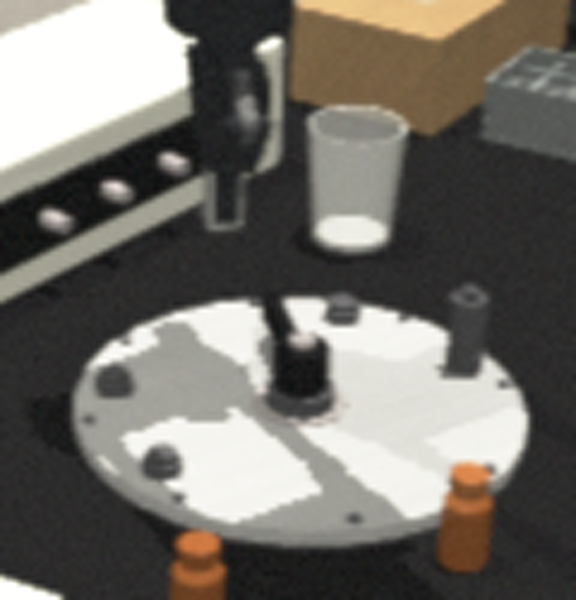

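View pics/t1.png

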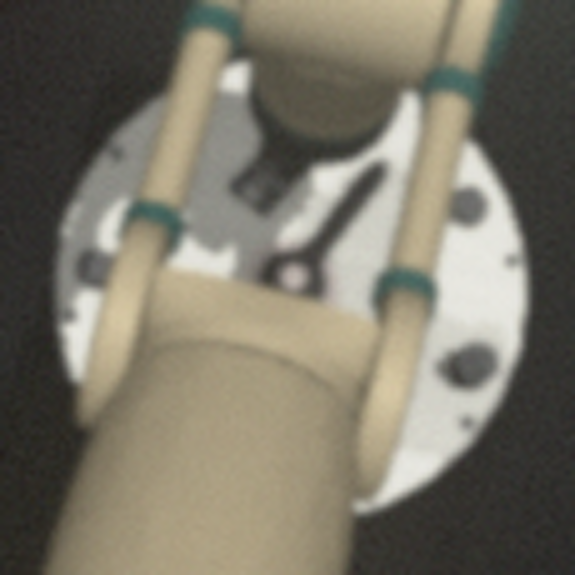

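```bash
python3 - <<'E'
from h import *
p=read_state()['tcp_pos'];print(p,read_state()['qvel'].round(3))
def tri(a,b):
    A=[];B=[]
    for o,d in(ray("side",*a),ray("top",*b)):
        d=d/np.linalg.norm(d);M=np.eye(3)-np.outer(d,d);A.append(M);B.append(M@o)
    x=np.linalg.lstsq(np.vstack(A),np.hstack(B),rcond=None)[0]
    return x,[px("side",x)-a,px("top",x)-b]
print(tri((331.3,177.1),(347.3,173.2)))
for q in [(.6122,-.1108,.07),(.59,-.09,.07)]: print(px("side",q),px("top",q))
import cv2
s=grab_frame("side")[:,:,::-1];t=grab_frame("top")[:,:,::-1]
cv2.imwrite("pics/s2.png",cv2.resize(s[90:190,290:390],None,fx=6,fy=6,interpolation=cv2.INTER_CUBIC))
cv2.imwrite("pics/t2.png",cv2.resize(t[135:205,320:390],None,fx=8,fy=8,interpolation=cv2.INTER_CUBIC))
E
```

```text
[ 0.61420815 -0.11023134  0.0722982 ] [ 0.001  0.007  0.014  0.    -0.003 -0.002]
(array([ 0.58639552, -0.08395128,  0.11789951]), [array([1.41960149, 0.2145852 ]), array([-0.88085061, -1.20215162])])
[331.14126733 186.53171399] [355.28496648 165.40319463]
[332.64776807 191.42112242] [348.02500783 173.5229956 ]
```

View pics/s2.png

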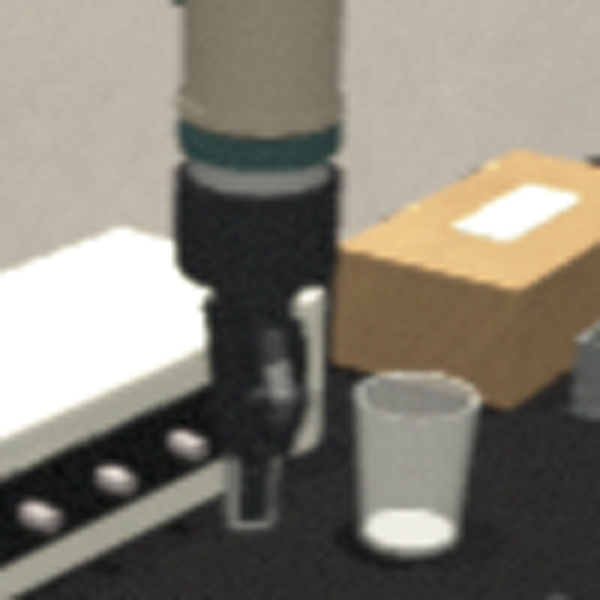

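View pics/t2.png

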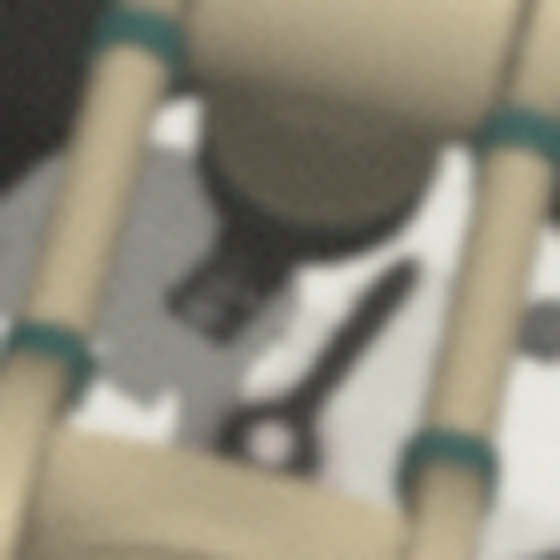

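```bash
python3 - <<'E'
from h import *
np.set_printoptions(precision=1,suppress=True)
def c3(X,Y): return np.array([(X+.5)/3.7-.5+215,(Y+.5)/3.7-.5+150])
C=np.array([.544,-.1044]);a=np.radians(-16.5+np.array([50,100,-50,-100]))
for ang,ob,z in zip(a,[(347,214),(384,276),(523,158),(621,154)],[.025,.025,.025,.067]):
    print(c3(*ob), px("side",[*(C+.112*np.array([np.cos(ang),np.sin(ang)])),z]))
print("hub",c3(491,188),px("side",[*C,.056]))
# robot base and flange check: base column
for n in("side","top"): print(n,px(n,[0,0,0]))
R=np.radians(np.arange(0,360,45)); print([px("side",[*(C+.135*np.array([np.cos(q),np.sin(q)])),.012]) for q in R])
E
python3 - <<'E'
import cv2
s=cv2.imread("pics/side0.png"); cv2.imwrite("pics/c4.png",cv2.resize(s[50:150,520:620],None,fx=6,fy=6,interpolation=cv2.INTER_CUBIC))
import sys; sys.path.insert(0,".")
from h import *
print(px("side",[.1828,-.5446,.199]))
E
```

```text
[308.4 207.5] [309.1 206. ]
[318.4 224.2] [319.5 222.6]
[356.  192.3] [356.5 191.1]
[382.5 191.3] [383.2 188.6]
hub [347.3 200.4] [348.5 199. ]
side [529.  325.6]
top [321.3 389.2]
[array([312.2, 197.6]), array([300.7, 214.2]), array([317.4, 232. ]), array([355.1, 238.8]), array([387.8, 229.2]), array([394. , 210.8]), array([374.2, 195.6]), array([341.8, 190.6])]
[541.89015797 139.9908393 ]
```

View pics/c4.png

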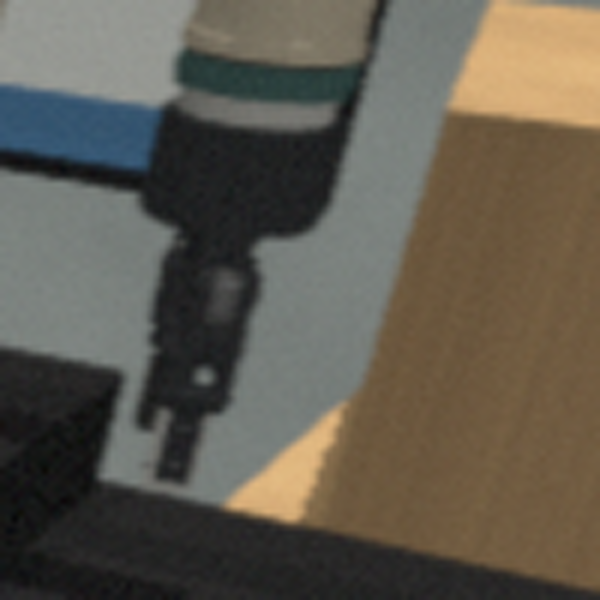

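```bash
python3 - <<'E'
from h import *
p=read_state()['tcp_pos']
for dz in(-.015,0,.01,.02,.03,.073,.15): print(dz,px("side",p+[0,0,dz]),px("top",p+[0,0,dz]))
h=np.array([.781,-.624,0])
for r in (-.0425,.0425): print(px("side",p+h*r+[0,0,.073]))
E
```

```text
-0.015 [330.49781721 190.64078853] [354.7309158 165.8091252]
0 [330.61068814 186.0578119 ] [354.98768497 164.84564116]
0.01 [330.68665293 182.97336088] [355.16188069 164.19200035]
0.02 [330.76319941 179.86529095] [355.33854939 163.52908011]
0.03 [330.8403343  176.73332975] [355.51774411 162.85668142]
0.073 [331.17888421 162.98695305] [356.31840282 159.85234131]
0.15 [331.81443712 137.18115708] [357.88668015 153.96763864]
[334.56659485 169.2976603 ]
[327.98128982 157.03039886]
```

```bash
python3 - <<'E'
from h import *
import cv2
s=np.mean([grab_frame("side")[:,:,::-1].astype(float) for _ in range(4)],0)
c=np.clip((s[150:200,305:360]-5)*5,0,255).astype(np.uint8)
cv2.imwrite("pics/s3.png",cv2.resize(c,None,fx=11,fy=11,interpolation=cv2.INTER_CUBIC))
s=cv2.imread("pics/side0.png").astype(float)
c=np.clip((s[90:150,520:580]-5)*5,0,255).astype(np.uint8)
cv2.imwrite("pics/s4.png",cv2.resize(c,None,fx=8,fy=8,interpolation=cv2.INTER_CUBIC))
E
```

```text
(no output)
```

View pics/s3.png

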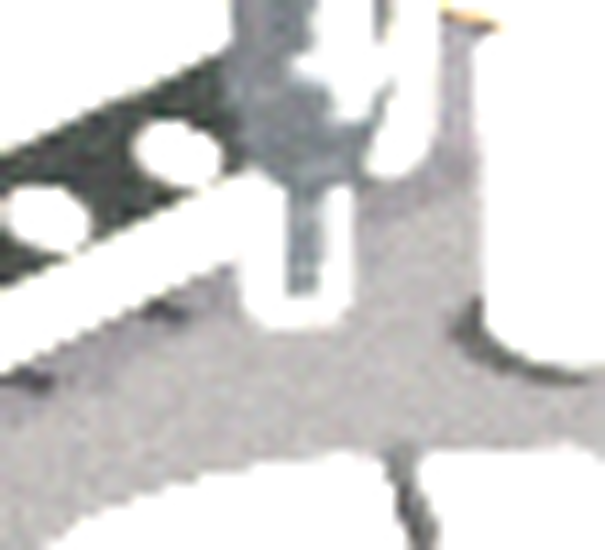

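View pics/s4.png

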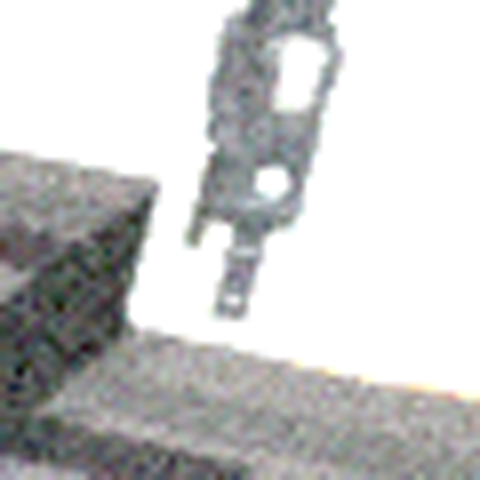

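```bash
python3 -m inch '[[1,[0.05,0,0],[0,0,0]],[1,[0.1,0,0],[0,0,0]],[1,[0.15,0,0],[0,0,0]],[1,[0.19,0,0],[0,0,0]],[1,[0.19,0,0],[0,0,0]],[1,[0.19,0,0],[0,0,0]],[1,[0.19,0,0],[0,0,0]]]'
python3 - <<'E'
from h import *
import cv2
p=read_state()['tcp_pos'];print(p,px("side",p),px("top",p))
s=grab_frame("side")[:,:,::-1];t=grab_frame("top")[:,:,::-1]
cv2.imwrite("pics/s5.png",cv2.resize(s[140:240,290:390],None,fx=6,fy=6,interpolation=cv2.INTER_CUBIC))
cv2.imwrite("pics/t5.png",cv2.resize(t[135:250,295:410],None,fx=5,fy=5,interpolation=cv2.INTER_CUBIC))
E
```

```text
clock: 4.5
tcp_pos: [0.6132, -0.1099, 0.0323]
ee_rot: [1.881, 1.57, -0.362]
wrist_force: [0.4, 0.2, 0.0]
grip_width: 0.0
[ 0.61317125 -0.10990743  0.03230031] [330.40484608 197.94629679] [354.31730058 167.44256297]
```

View pics/s5.png

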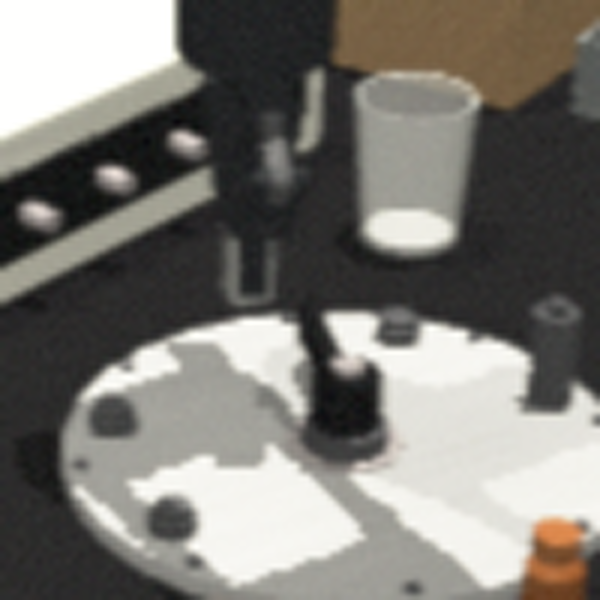

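View pics/t5.png

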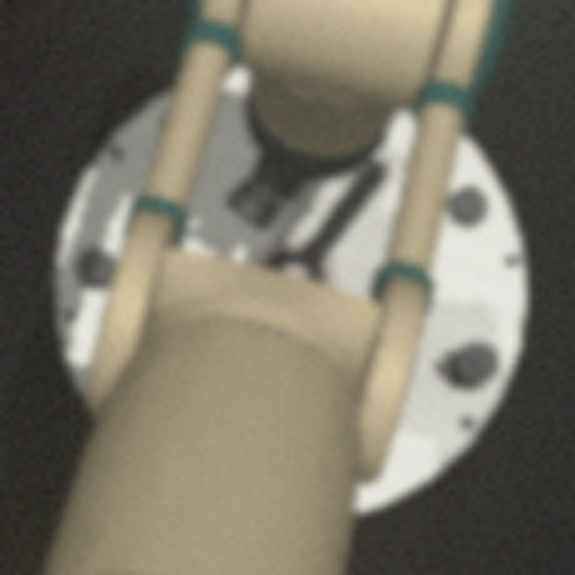

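```bash
python3 -m inch '[[1,[0.02,0,0],[0,0,0]],[1,[0.04,0,0],[0,0,0]],[1,[0.06,0,0],[0,0,0]],[1,[0.08,0,0],[0,0,0]],[1,[0.08,0,0],[0,0,0]],[1,[0.08,0,0],[0,0,0]],[1,[0.08,0,0],[0,0,0]]]'
python3 - <<'E'
from h import *
import cv2
p=read_state()['tcp_pos'];print(p,px("side",p),px("top",p))
s=np.mean([grab_frame("side")[:,:,::-1].astype(float) for _ in range(4)],0)
c=np.clip((s[160:230,300:370]-5)*2.5,0,255).astype(np.uint8)
cv2.imwrite("pics/s6.png",cv2.resize(c,None,fx=8,fy=8,interpolation=cv2.INTER_CUBIC))
E
```

```text
clock: 5.3
tcp_pos: [0.6129, -0.1098, 0.0161]
ee_rot: [1.693, 1.57, -0.55]
wrist_force: [0.4, -0.0, -1.4]
grip_width: -0.001
[ 0.61293059 -0.10984972  0.01608019] [330.33695785 202.79017219] [354.03716483 168.51087934]
```

View pics/s6.png

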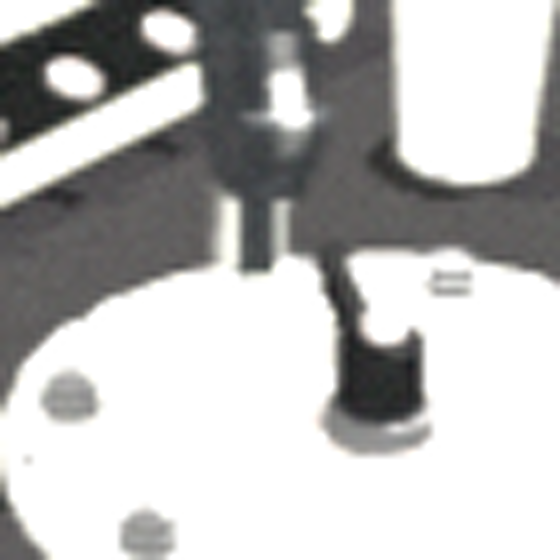

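```bash
python3 -m inch '[[1,[0.01,0,0],[0,0,0]],[1,[0.01,0,0],[0,0,0]],[1,[0.01,0,0],[0,0,0]]]'; python3 -m inch '[[1,[0.01,0,0],[0,0,0]],[1,[0.01,0,0],[0,0,0]],[1,[0.01,0,0],[0,0,0]]]'
```

```text
clock: 5.8
tcp_pos: [0.6126, -0.1097, 0.0139]
ee_rot: [-0.838, 1.571, -3.08]
wrist_force: [-0.1, -0.4, -0.2]
grip_width: 0.001
clock: 6.1
tcp_pos: [0.6127, -0.1098, 0.0119]
ee_rot: [-0.566, 1.571, -2.809]
wrist_force: [0.1, -0.3, 0.1]
grip_width: -0.003
```

```bash
python3 -m inch '[[1,[0.01,0,0],[0,0,0]],[1,[0.01,0,0],[0,0,0]],[1,[0.01,0,0],[0,0,0]]]'
```

```text
clock: 6.4
tcp_pos: [0.6127, -0.1098, 0.0099]
ee_rot: [-0.875, 1.571, -3.118]
wrist_force: [-0.1, -0.6, 0.1]
grip_width: -0.001
```

```bash
python3 -m inch '[[1,[0,0,0.04],[0,0,0]],[1,[0,0,0.08],[0,0,0]],[1,[0,0,0.09],[0,0,0]],[1,[0,0,0.1],[0,0,0]],[1,[0,0,0.11],[0,0,0]],[1,[0,0,0.12],[0,0,0]],[1,[0,0,0.13],[0,0,0]],[1,[0,0,0.14],[0,0,0]],[1,[0,0,0.15],[0,0,0]],[1,[0,0,0.15],[0,0,0]]]'
python3 - <<'E'
from h import *
import cv2
p=read_state()['tcp_pos'];print(p,px("side",p),px("top",p))
s=grab_frame("side")[:,:,::-1];t=grab_frame("top")[:,:,::-1]
cv2.imwrite("pics/s7.png",cv2.resize(s[150:240,300:390],None,fx=6.5,fy=6.5,interpolation=cv2.INTER_CUBIC))
cv2.imwrite("pics/t7.png",cv2.resize(t[135:250,295:410],None,fx=5,fy=5,interpolation=cv2.INTER_CUBIC))
E
```

```text
clock: 7.4
tcp_pos: [0.5939, -0.1334, 0.01]
ee_rot: [-0.069, 1.571, -2.312]
wrist_force: [2.0, 4.4, -0.9]
grip_width: -0.001
[ 0.59387752 -0.13344441  0.01003247] [340.25237885 203.69366987] [362.34679823 175.17150058]
```

View pics/s7.png

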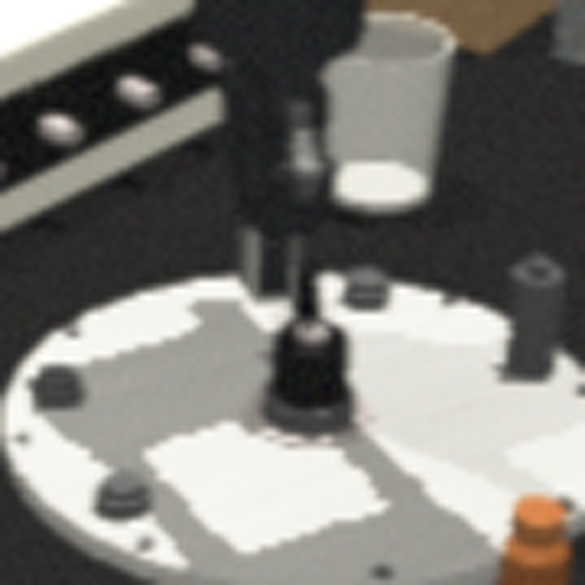

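View pics/t7.png

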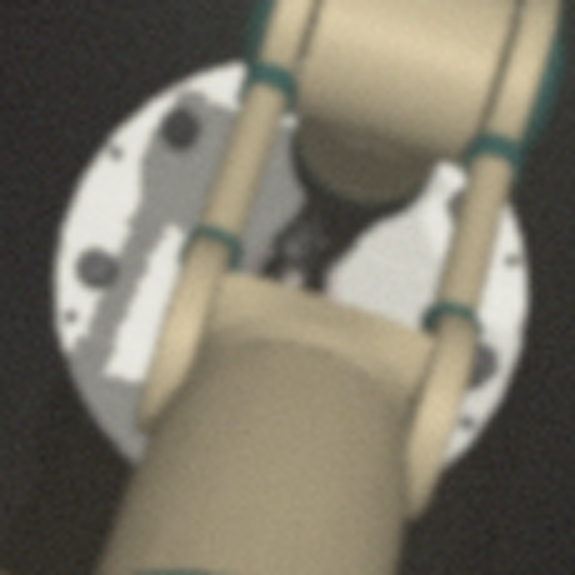

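```bash
cat > arc.py <<'E'
from h import *
from scipy.spatial.transform import Rotation as R
def arc(p,D,yaws,C=np.array([.5435,-.1035])):
    M=R.from_euler('xyz',read_state()['ee_rot']).as_matrix()
    print(M[:2,1:].round(3))
    out=[]
    for d,w in zip(D,yaws):
        a=np.radians(d);q=C+np.array([[np.cos(a),-np.sin(a)],[np.sin(a),np.cos(a)]])@(p[:2]-C)
        s=M.T@np.r_[q-p[:2],0]/.2
        out.append([1,[0,round(s[1],3),round(s[2],3)],[round(-w/180,3),0,0]])
    import json;print(json.dumps(out,separators=(',',':')))
E
python3 - <<'E'
from arc import *
p=read_state()['tcp_pos']
k=np.arange(1,21); arc(p,-3*k,-3.44*k)
E
```

```text
[[ 0.783 -0.623]
 [-0.623 -0.783]]
[[1,[0,0.002,0.015],[0.019,0,0]],[1,[0,0.003,0.031],[0.038,0,0]],[1,[0,0.003,0.046],[0.057,0,0]],[1,[0,0.002,0.061],[0.076,0,0]],[1,[0,0.0,0.076],[0.096,0,0]],[1,[0,-0.002,0.092],[0.115,0,0]],[1,[0,-0.005,0.107],[0.134,0,0]],[1,[0,-0.009,0.121],[0.153,0,0]],[1,[0,-0.014,0.136],[0.172,0,0]],[1,[0,-0.019,0.15],[0.191,0,0]],[1,[0,-0.025,0.164],[0.21,0,0]],[1,[0,-0.032,0.178],[0.229,0,0]],[1,[0,-0.04,0.191],[0.248,0,0]],[1,[0,-0.048,0.204],[0.268,0,0]],[1,[0,-0.057,0.217],[0.287,0,0]],[1,[0,-0.066,0.229],[0.306,0,0]],[1,[0,-0.077,0.24],[0.325,0,0]],[1,[0,-0.087,0.251],[0.344,0,0]],[1,[0,-0.099,0.261],[0.363,0,0]],[1,[0,-0.111,0.271],[0.382,0,0]]]
```

Do it in two parts to watch the force.

```bash
python3 -m inch '[[1,[0,0.002,0.015],[0.019,0,0]],[1,[0,0.003,0.03],[0.038,0,0]],[1,[0,0.003,0.045],[0.057,0,0]],[1,[0,0.002,0.06],[0.076,0,0]],[1,[0,0,0.076],[0.095,0,0]],[1,[0,-0.002,0.092],[0.115,0,0]],[1,[0,-0.005,0.107],[0.134,0,0]],[1,[0,-0.009,0.121],[0.153,0,0]],[1,[0,-0.014,0.136],[0.172,0,0]],[1,[0,-0.019,0.15],[0.19,0,0]]]'
python3 - <<'E'
from arc import *
p=read_state()['tcp_pos'];d=p[:2]-[.5435,-.1035];print(p,np.hypot(*d),np.degrees(np.arctan2(d[1],d[0])))
k=np.arange(1,11); arc(p,-3*k,-3.44*k)
E
```

```text
clock: 8.5
tcp_pos: [0.5732, -0.1545, 0.0102]
ee_rot: [2.62, 1.569, -0.222]
wrist_force: [3.1, 2.7, -0.6]
grip_width: -0.001
[ 0.57316872 -0.15452397  0.010214  ] 0.05902269758621187 -59.82344443437213
[[ 0.295 -0.956]
 [-0.956 -0.295]]
[[1,[0,0.003,0.015],[0.019,0,0]],[1,[0,0.005,0.03],[0.038,0,0]],[1,[0,0.007,0.046],[0.057,0,0]],[1,[0,0.008,0.061],[0.076,0,0]],[1,[0,0.007,0.077],[0.096,0,0]],[1,[0,0.006,0.092],[0.115,0,0]],[1,[0,0.005,0.107],[0.134,0,0]],[1,[0,0.002,0.123],[0.153,0,0]],[1,[0,-0.001,0.138],[0.172,0,0]],[1,[0,-0.005,0.153],[0.191,0,0]]]
```

```bash
python3 -m inch '[[1,[0,0.003,0.015],[0.019,0,0]],[1,[0,0.005,0.03],[0.038,0,0]],[1,[0,0.007,0.045],[0.057,0,0]],[1,[0,0.008,0.06],[0.076,0,0]],[1,[0,0.007,0.077],[0.095,0,0]],[1,[0,0.006,0.092],[0.115,0,0]],[1,[0,0.005,0.107],[0.134,0,0]],[1,[0,0.002,0.123],[0.153,0,0]],[1,[0,-0.001,0.138],[0.172,0,0]],[1,[0,-0.005,0.153],[0.19,0,0]]]'
python3 - <<'E'
from arc import *
import cv2
p=read_state()['tcp_pos'];d=p[:2]-[.5435,-.1035];print(p,np.hypot(*d),np.degrees(np.arctan2(d[1],d[0])))
s=grab_frame("side")[:,:,::-1];t=grab_frame("top")[:,:,::-1]
cv2.imwrite("pics/s8.png",cv2.resize(s[150:240,300:400],None,fx=7,fy=7,interpolation=cv2.INTER_CUBIC))
cv2.imwrite("pics/t8.png",cv2.resize(t[135:250,295:410],None,fx=5,fy=5,interpolation=cv2.INTER_CUBIC))
E
```

```text
clock: 9.5
tcp_pos: [0.5445, -0.1637, 0.0106]
ee_rot: [2.852, 1.567, -0.587]
wrist_force: [4.0, 1.3, -0.8]
grip_width: -0.002
[ 0.54454275 -0.1636981   0.01056635] 0.060207135270986784 -89.00762304849542
```

View pics/s8.png

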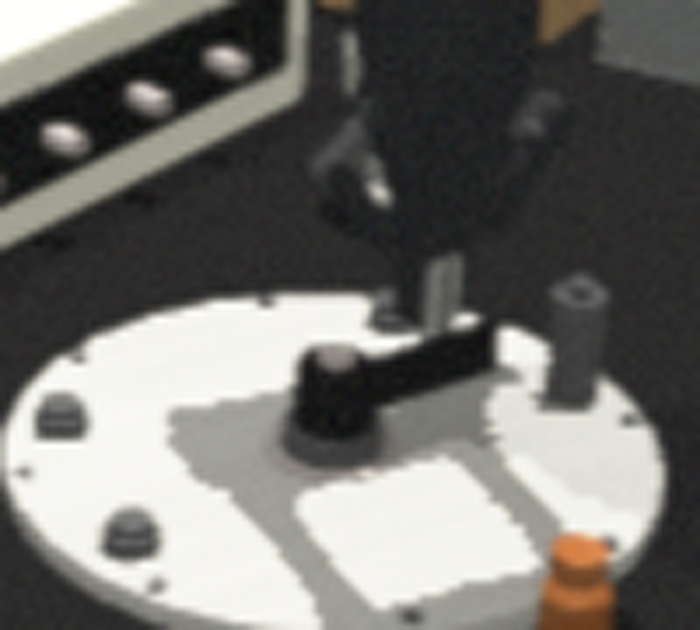

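View pics/t8.png

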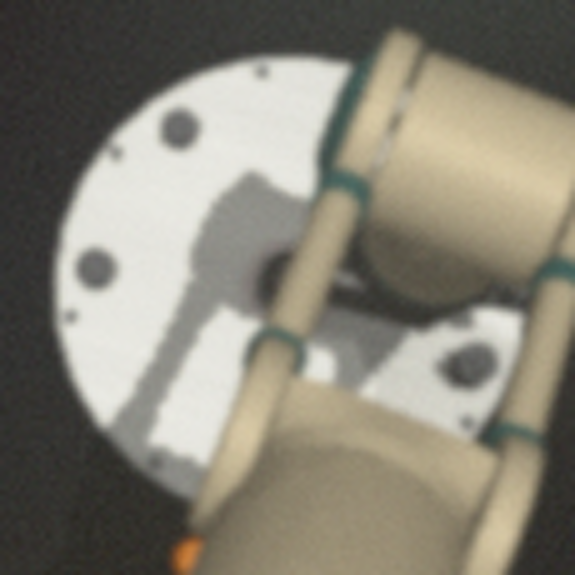

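```bash
python3 - <<'E'
from arc import *
np.set_printoptions(precision=1,suppress=True)
C=np.array([.5435,-.1035])
cr=lambda q:(q-[300,150]+.5)*7-.5
print("hub",cr(px("side",[*C,.056])))
for a in(-96,-100,-104,-108,-112,-116.5):
    h=np.array([np.cos(np.radians(a)),np.sin(np.radians(a))])
    print(a,cr(px("side",[*(C+.086*h),.046])),cr(px("side",[*(C+.086*h),.026])))
a=-116.5;h=np.array([np.cos(np.radians(a)),np.sin(np.radians(a))]);print("filter top",cr(px("side",[*(C+.112*h),.067])))
E
```

```text
hub [341.9 347.5]
-96 [479.8 301.1] [476.8 342.7]
-100 [490.3 306.2] [487.3 347.9]
-104 [500.2 311.6] [497.1 353.4]
-108 [509.5 317.3] [506.2 359.2]
-112 [517.9 323.3] [514.6 365.3]
-116.5 [526.5 330.4] [523.2 372.5]
filter top [584.9 274.4]
```

```bash
python3 - <<'E'
from arc import *
p=read_state()['tcp_pos']
k=np.arange(1,6); arc(p,-2.1*k,-1.85*k)
E
```

```text
[[-0.291 -0.957]
 [-0.957  0.291]]
[[1,[0,0.003,0.011],[0.01,0,0]],[1,[0,0.006,0.021],[0.021,0,0]],[1,[0,0.008,0.032],[0.031,0,0]],[1,[0,0.01,0.043],[0.041,0,0]],[1,[0,0.011,0.054],[0.051,0,0]]]
```

```bash
python3 -m inch '[[1,[0,0.003,0.011],[0.01,0,0]],[1,[0,0.006,0.021],[0.021,0,0]],[1,[0,0.008,0.032],[0.031,0,0]],[1,[0,0.01,0.043],[0.041,0,0]],[1,[0,0.011,0.054],[0.051,0,0]],[1,[0,0.011,0.054],[0.051,0,0]]]'
python3 - <<'E'
from arc import *
import cv2
p=read_state()['tcp_pos'];d=p[:2]-[.5435,-.1035];print(p,np.hypot(*d),np.degrees(np.arctan2(d[1],d[0])))
s=grab_frame("side")[:,:,::-1];t=grab_frame("top")[:,:,::-1]
cv2.imwrite("pics/s9.png",cv2.resize(s[150:240,300:400],None,fx=7,fy=7,interpolation=cv2.INTER_CUBIC))
cv2.imwrite("pics/t9.png",cv2.resize(t[135:250,295:410],None,fx=5,fy=5,interpolation=cv2.INTER_CUBIC))
E
```

```text
clock: 10.2
tcp_pos: [0.5326, -0.1621, 0.0104]
ee_rot: [2.918, 1.569, -0.679]
wrist_force: [3.4, 0.5, 0.8]
grip_width: -0.001
[ 0.53260781 -0.1621      0.01044589] 0.05960369104795311 -100.5296058409282
```

View pics/s9.png

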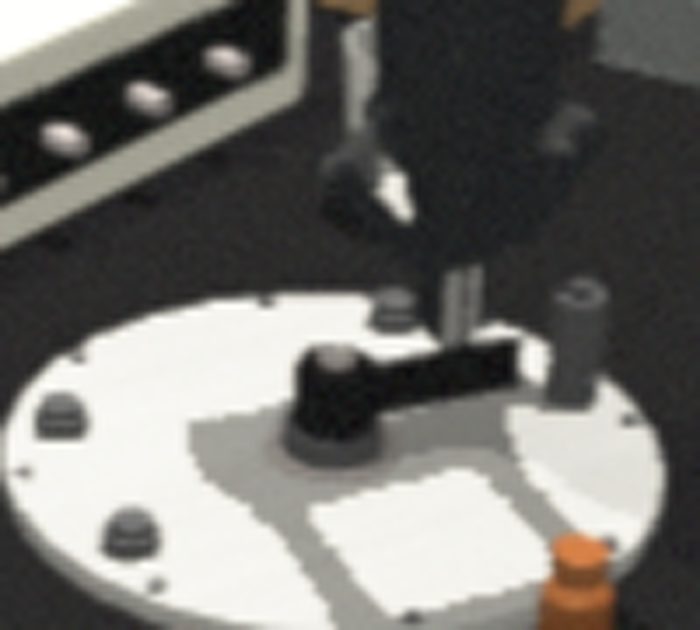

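View pics/t9.png

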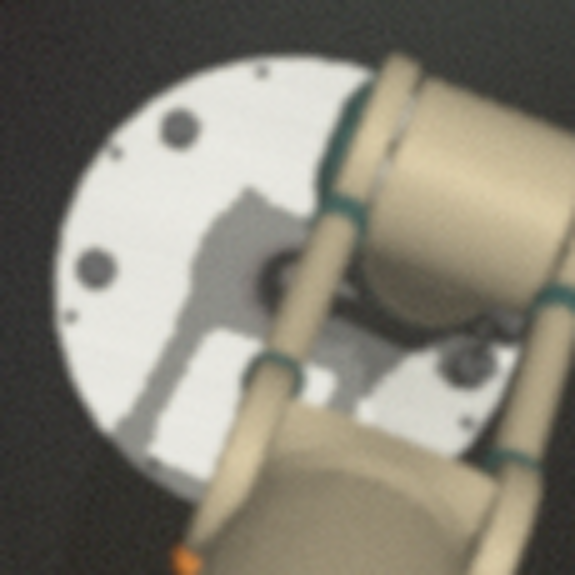

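```bash
python3 -m inch '[[1,[0,0,-0.03],[0,0,0]],[1,[0,0,-0.07],[0,0,0]],[1,[0,0,-0.12],[0,0,0]],[1,[-0.2,0,-0.12],[0,0,0]],[1,[-0.4,0,-0.12],[0,0,0]],[1,[-0.6,0,-0.12],[0,0,0]],[1,[-0.75,0,-0.12],[0,0,0]],[1,[-0.75,0,-0.12],[0,0,0]],[1,[-0.75,0,-0.12],[0,0,0]],[1,[-0.75,0,-0.12],[0,0,0]]]'
python3 - <<'E'
from h import *
from scipy.spatial.transform import Rotation as R
print(R.from_euler('xyz',read_state()['ee_rot']).as_matrix().round(3), read_state()['tcp_pos'],read_state()['joints'])
E
```

```text
clock: 11.3
tcp_pos: [0.5525, -0.1717, 0.1584]
ee_rot: [0.107, 1.567, 2.794]
wrist_force: [-0.1, 0.5, 0.1]
grip_width: 0.002
[[-0.003 -0.44  -0.898]
 [ 0.001 -0.898  0.44 ]
 [-1.     0.     0.003]] [ 0.55249616 -0.17174024  0.15840406] [-4.21442718e-01  3.08960806e-01  1.56271000e+00 -2.62286066e-04
  1.27332724e+00  1.60478893e+00]
```

```bash
python3 -m inch '[[1,[0,-0.25,0.15],[-0.04,0,0]],[1,[0,-0.5,0.3],[-0.08,0,0]],[1,[0,-0.75,0.45],[-0.12,0,0]],[1,[0,-0.97,0.605],[-0.16,0,0]],[1,[0,-0.97,0.605],[-0.2,0,0]],[1,[0,-0.97,0.605],[-0.24,0,0]],[1,[0,-0.97,0.605],[-0.28,0,0]],[1,[0,-0.97,0.605],[-0.33,0,0]],[1,[0,-0.97,0.605],[-0.33,0,0]],[1,[0,-0.97,0.605],[-0.33,0,0]]]'
python3 - <<'E'
from h import *
import cv2
from scipy.spatial.transform import Rotation as R
print(R.from_euler('xyz',read_state()['ee_rot']).as_matrix().round(3), read_state()['tcp_pos'])
s=grab_frame("side")[:,:,::-1];t=grab_frame("top")[:,:,::-1]
cv2.imwrite("pics/t10f.png",t)
cv2.imwrite("pics/s10.png",s)
cv2.imwrite("pics/t10.png",cv2.resize(t[135:250,295:410],None,fx=5,fy=5,interpolation=cv2.INTER_CUBIC))
E
```

```text
clock: 12.3
tcp_pos: [0.5294, 0.0554, 0.1587]
ee_rot: [-0.546, 1.568, -3.109]
wrist_force: [0.8, 0.6, 0.1]
grip_width: -0.002
[[-0.003  0.547 -0.837]
 [-0.    -0.837 -0.547]
 [-1.    -0.001  0.002]] [0.52944053 0.05538277 0.15873198]
```

View pics/t10.png

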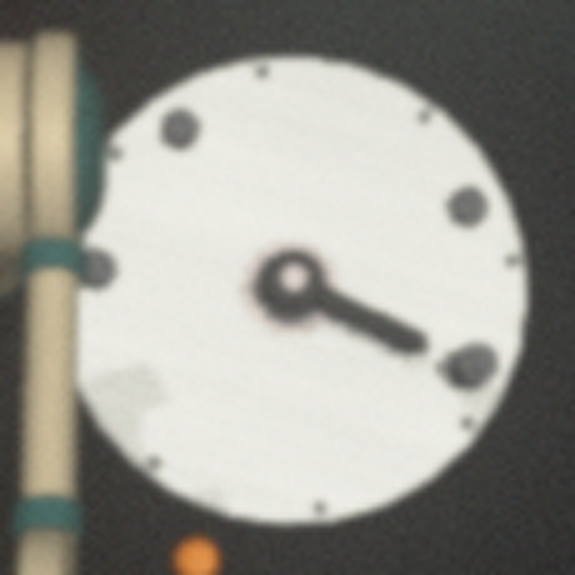

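View pics/s10.png

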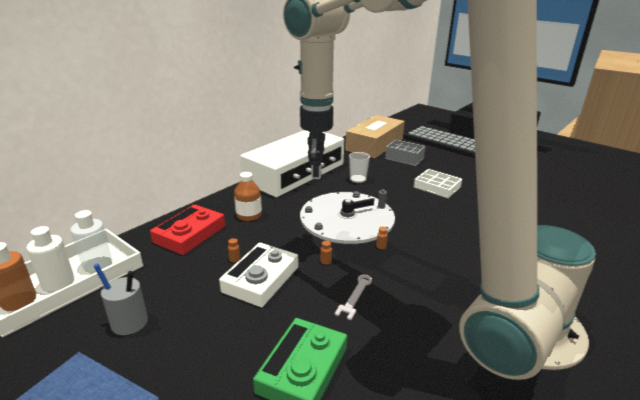

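```bash
python3 - <<'E'
from h import *
import cv2
g=cv2.imread("pics/t10f.png").min(2).astype(float)
C=np.array([.544,-.1042])
vs,us=np.mgrid[135:250,295:410]
P=np.array([at("top",u,v,.046) for u,v in zip(us.ravel(),vs.ravel())]);I=g[135:250,295:410].ravel()
w=np.clip(170-I,0,None)
d=P-C;r=np.hypot(*d.T)
ang=np.degrees(np.arctan2(d[:,1],d[:,0]))
m=(r>.028)&(r<.08)&(abs(ang+112)<30)&(w>20)
for lo,hi in((.028,.04),(.04,.055),(.055,.07),(.07,.085)):
    k=m&(r>=lo)&(r<hi);q=(P[k]*w[k,None]).sum(0)/w[k].sum();e=q-C;print(lo,q.round(4),np.degrees(np.arctan2(e[1],e[0])).round(2))
q=P[m];q0=np.average(q,axis=0,weights=w[m]);cov=np.cov((q-q0).T,aweights=w[m]);v=np.linalg.eigh(cov)[1][:,1];v*=-np.sign(v[1]);print("line",np.degrees(np.arctan2(v[1],v[0])))
# hub cap centre at z=.05
k=(np.hypot(*(P-C).T)<.02)
for X,Y,z in((482,360,.067),(449,367,.025),(474,367,.045)):
    p=at("top",(X+.5)/5-.5+295,(Y+.5)/5-.5+135,z);e=p-C;print(p,np.hypot(*e),np.degrees(np.arctan2(e[1],e[0])))
# predicted px (crop) of filter top for -116.5
for z in(.012,.036,.067):
    a=np.radians(-116.5);print((px("top",[*(C+.112*np.array([np.cos(a),np.sin(a)])),z])-[295,135])*5)
E
python3 - <<'E'
import cv2
t=cv2.imread("pics/t10f.png");cv2.imwrite("pics/t10c.png",cv2.resize(t[183:223,343:403],None,fx=12,fy=12,interpolation=cv2.INTER_CUBIC))
E
```

```text
Traceback (most recent call last):
  File "h.py", line 7, in at
    o,d=ray(n,u,v); return (o+d*(z-o[2])/d[2])[:2]
        ~~~^^^^^^^
  File "h.py", line 4, in ray
    c=get_calibration(n); f=200/np.tan(np.radians(c["vfov"])/2); T=c["world_from_camera"]
ValueError: time passes only in moves, steps and waits
```

View pics/t10c.png

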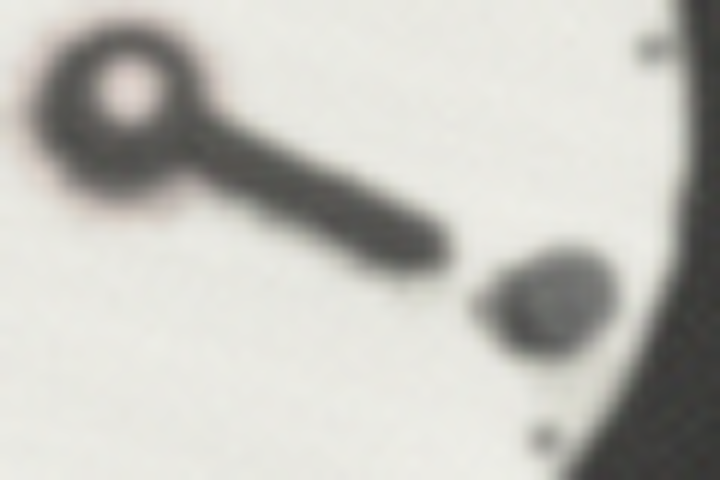

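Too many calibration calls; cache it.

```bash
python3 - <<'E'
s=open('h.py').read().replace("import numpy as np\n","import numpy as np\n_c={}\n_g=get_calibration\ndef get_calibration(n):\n    if n not in _c: _c[n]=_g(n)\n    return _c[n]\n",1);open('h.py','w').write(s)
E
cat > ang.py <<'E'
from h import *
import cv2
def heading(f):
    g=cv2.imread(f).min(2).astype(float)
    C=np.array([.544,-.1042])
    vs,us=np.mgrid[135:250,295:410]
    P=np.array([at("top",u,v,.046) for u,v in zip(us.ravel(),vs.ravel())]);I=g[135:250,295:410].ravel()
    w=np.clip(170-I,0,None)
    d=P-C;r=np.hypot(*d.T)
    ang=np.degrees(np.arctan2(d[:,1],d[:,0]))
    m=(r>.028)&(r<.08)&(abs(ang+112)<30)&(w>20)
    for lo,hi in((.028,.04),(.04,.055),(.055,.07),(.07,.085)):
        k=m&(r>=lo)&(r<hi);q=(P[k]*w[k,None]).sum(0)/w[k].sum();e=q-C;print(lo,q.round(4),np.degrees(np.arctan2(e[1],e[0])).round(2))
    q=P[m];q0=np.average(q,axis=0,weights=w[m]);cov=np.cov((q-q0).T,aweights=w[m]);v=np.linalg.eigh(cov)[1][:,1];v*=-np.sign(v[1]);print("line",np.degrees(np.arctan2(v[1],v[0])))
    for X,Y,z in((482,360,.067),(449,367,.025),(474,367,.045)):
        p=at("top",(X+.5)/5-.5+295,(Y+.5)/5-.5+135,z);e=p-C;print(p,np.hypot(*e),np.degrees(np.arctan2(e[1],e[0])))
    for z in(.012,.036,.067):
        a=np.radians(-116.5);print(z,(px("top",[*(C+.112*np.array([np.cos(a),np.sin(a)])),z])-[295,135])*5)
E
python3 -c "
from ang import *
heading('pics/t10f.png')"
```

```text
0.028 [ 0.5266 -0.1328] -121.31
0.04 [ 0.5204 -0.1451] -120.0
0.055 [ 0.5133 -0.1585] -119.5
0.07 [ 0.508 -0.169] -119.01
line -117.16430319880342
[ 0.49529216 -0.20519478] 0.11212671371498859 -115.74711914892121
[ 0.49584938 -0.19149544] 0.09969441155632652 -118.88035481923094
[ 0.49360319 -0.20325073] 0.11113453420333397 -116.9668979375193
0.012 [467.42030391 369.76018229]
0.036 [472.24001193 365.73361704]
0.067 [478.70687911 360.33095312]
```

```bash
python3 -m inch '[[1,[0,-0.25,-0.13],[0,0,0]],[1,[0,-0.5,-0.26],[0,0,0]],[1,[0,-0.75,-0.39],[0,0,0]],[1,[0,-1,-0.523],[0,0,0]],[1,[0,-1,-0.523],[0,0,0]],[1,[0,-1,-0.523],[0,0,0]],[1,[0,-1,-0.523],[0,0,0]],[1,[0,-1,-0.523],[0,0,0]],[1,[0,-1,-0.523],[0,0,0]]]'
python3 - <<'E'
from h import *
import cv2
from scipy.spatial.transform import Rotation as R
print(R.from_euler('xyz',read_state()['ee_rot']).as_matrix().round(3), read_state()['tcp_pos'])
E
```

```text
clock: 13.3
tcp_pos: [0.5079, 0.2786, 0.16]
ee_rot: [0.81, 1.57, -1.752]
wrist_force: [0.8, 0.0, -0.4]
grip_width: 0.004
[[-0.     0.547 -0.837]
 [-0.001 -0.837 -0.547]
 [-1.     0.     0.   ]] [0.50794921 0.27858787 0.15996445]
```

```bash
python3 -m inch '[[1,[0.1,-0.027,-0.003],[0,0,0]],[1,[0.2,-0.027,-0.003],[0,0,0]],[1,[0.3,-0.027,-0.003],[0,0,0]],[1,[0.4,-0.027,-0.003],[0,0,0]],[1,[0.4,-0.027,-0.003],[0,0,0]],[1,[0.4,-0.027,-0.003],[0,0,0]],[1,[0.4,-0.027,-0.003],[0,0,0]]]'
python3 - <<'E'
from h import *
import cv2
p=read_state()['tcp_pos'];print(p,px("side",p))
s=grab_frame("side")[:,:,::-1];t=grab_frame("top")[:,:,::-1]
cv2.imwrite("pics/s11.png",cv2.resize(s[200:310,205:315],None,fx=5.4,fy=5.4,interpolation=cv2.INTER_CUBIC))
cv2.imwrite("pics/t11.png",cv2.resize(t[150:250,175:285],None,fx=5.4,fy=5.4,interpolation=cv2.INTER_CUBIC))
E
```

```text
clock: 14.0
tcp_pos: [0.5064, 0.2847, 0.0813]
ee_rot: [2.886, 1.568, 0.325]
wrist_force: [0.6, 0.5, -0.5]
grip_width: -0.004
[0.50642286 0.28473874 0.08127948] [254.42510849 260.12328903]
```

View pics/s11.png

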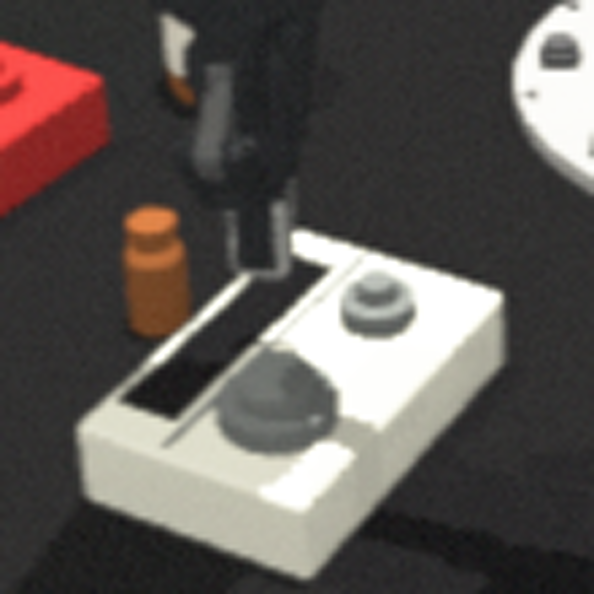

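View pics/t11.png

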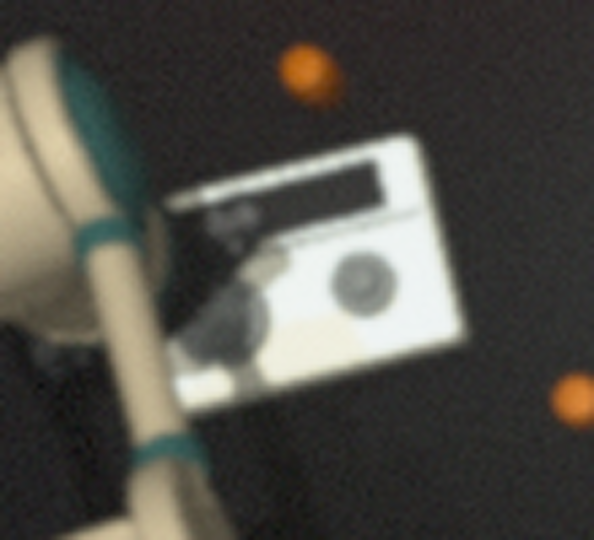

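```bash
python3 -m inch '[[1,[0.05,0.006,0],[0,0,0]],[1,[0.1,0.006,0],[0,0,0]],[1,[0.15,0.006,0],[0,0,0]],[1,[0.18,0.006,0],[0,0,0]],[1,[0.18,0.006,0],[0,0,0]],[1,[0.18,0.006,0],[0,0,0]]]'
python3 - <<'E'
from h import *
import cv2
p=read_state()['tcp_pos'];print(p,px("side",p))
s=grab_frame("side")[:,:,::-1]
cv2.imwrite("pics/s12.png",cv2.resize(s[200:310,205:315],None,fx=5.4,fy=5.4,interpolation=cv2.INTER_CUBIC))
E
```

```text
clock: 14.7
tcp_pos: [0.5058, 0.2839, 0.0436]
ee_rot: [-0.015, 1.57, -2.575]
wrist_force: [-0.4, 0.8, -0.2]
grip_width: -0.001
[0.5058483  0.28385787 0.04361421] [255.96679173 273.92804773]
```

View pics/s12.png

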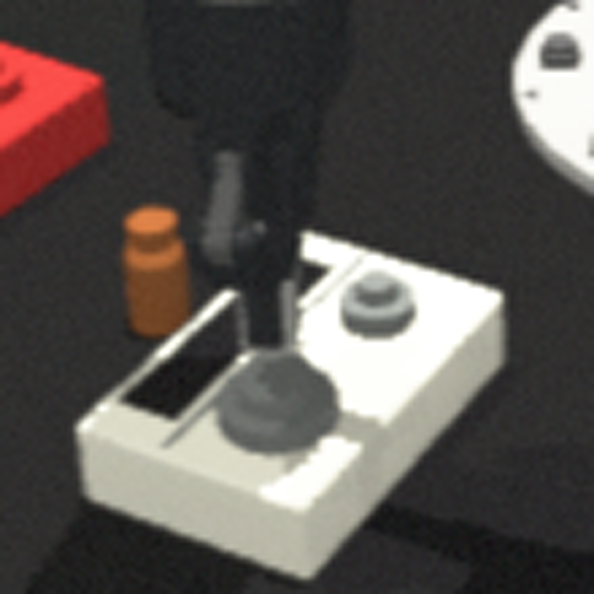

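```bash
python3 -m inch '[[1,[0.005,0,0],[0,0,0]],[1,[0.01,0,0],[0,0,0]],[1,[0.015,0,0],[0,0,0]],[1,[0.02,0,0],[0,0,0]],[1,[0.025,0,0],[0,0,0]],[1,[0.03,0,0],[0,0,0]],[1,[0.035,0,0],[0,0,0]],[1,[0.04,0,0],[0,0,0]],[1,[0.04,0,0],[0,0,0]]]'
```

```text
clock: 15.65
tcp_pos: [0.5058, 0.2838, 0.0357]
ee_rot: [0.002, 1.57, -2.558]
wrist_force: [0.2, -0.6, -0.6]
grip_width: -0.001
```

```bash
python3 -m inch '[[1,[0.005,0,0],[0,0,0]],[1,[0.01,0,0],[0,0,0]],[1,[0.015,0,0],[0,0,0]],[1,[0.015,0,0],[0,0,0]]]'
```

```text
clock: 16.05
tcp_pos: [0.5058, 0.2838, 0.0328]
ee_rot: [0.091, 1.57, -2.469]
wrist_force: [0.3, 1.0, -0.0]
grip_width: 0.005
```

```bash
python3 -m inch '[[1,[0.005,0,0],[0,0,0]],[1,[0.01,0,0],[0,0,0]],[1,[0.01,0,0],[0,0,0]]]'; python3 -m inch '[[1,[0.005,0,0],[0,0,0]],[1,[0.01,0,0],[0,0,0]],[1,[0.01,0,0],[0,0,0]]]'
```

```text
clock: 16.35
tcp_pos: [0.5059, 0.2838, 0.0309]
ee_rot: [0.828, 1.571, -1.732]
wrist_force: [-0.3, 0.3, -0.4]
grip_width: -0.001
clock: 16.65
tcp_pos: [0.5059, 0.2838, 0.0291]
ee_rot: [2.184, 1.571, -0.376]
wrist_force: [-0.7, 0.8, 2.0]
grip_width: -0.0
```

```bash
python3 -m inch '[[1,[0.005,0,0],[0,0,0]],[1,[0.01,0,0],[0,0,0]],[1,[0.015,0,0],[0,0,0]],[1,[0.015,0,0],[0,0,0]]]'; python3 -m inch '[[1,[0.005,0,0],[0,0,0]],[1,[0.01,0,0],[0,0,0]],[1,[0.01,0,0],[0,0,0]]]'
```

```text
clock: 17.05
tcp_pos: [0.506, 0.2838, 0.0261]
ee_rot: [2.341, 1.571, -0.219]
wrist_force: [-1.4, 0.2, 4.3]
grip_width: 0.002
clock: 17.35
tcp_pos: [0.506, 0.2839, 0.0247]
ee_rot: [2.633, 1.57, 0.073]
wrist_force: [-1.8, -1.1, 8.3]
grip_width: 0.004
```

```bash
python3 -m inch '[[1,[0.005,0,0],[0,0,0]],[1,[0.005,0,0],[0,0,0]]]'; python3 -m inch '[[1,[-0.02,0,0],[0,0,0]],[1,[-0.05,0,0],[0,0,0]],[1,[-0.1,0,0],[0,0,0]],[1,[-0.25,0,0],[0,0,0]],[1,[-0.45,0,0],[0,0,0]],[1,[-0.65,0,0],[0,0,0]],[1,[-0.65,0,0],[0,0,0]],[1,[-0.65,0,0],[0,0,0]]]'
python3 - <<'E'
from h import *
import cv2
s=grab_frame("side")[:,:,::-1];t=grab_frame("top")[:,:,::-1]
cv2.imwrite("pics/s13.png",s);cv2.imwrite("pics/t13.png",t)
cv2.imwrite("pics/s13c.png",cv2.resize(s[200:310,205:315],None,fx=5.4,fy=5.4,interpolation=cv2.INTER_CUBIC))
from ang import heading
heading("pics/t13.png")
E
```

```text
clock: 17.55
tcp_pos: [0.506, 0.2839, 0.0246]
ee_rot: [2.758, 1.57, 0.198]
wrist_force: [-3.1, -1.3, 13.8]
grip_width: 0.001
clock: 18.35
tcp_pos: [0.5063, 0.2841, 0.154]
ee_rot: [2.922, 1.569, 0.362]
wrist_force: [-0.2, 0.2, 0.2]
grip_width: -0.002
0.028 [ 0.5266 -0.1328] -121.33
0.04 [ 0.5203 -0.1451] -120.08
0.055 [ 0.5133 -0.1585] -119.54
0.07 [ 0.5081 -0.169 ] -118.99
line -117.12867509781806
[ 0.49529216 -0.20519478] 0.11212671371498859 -115.74711914892121
[ 0.49584938 -0.19149544] 0.09969441155632652 -118.88035481923094
[ 0.49360319 -0.20325073] 0.11113453420333397 -116.9668979375193
0.012 [467.42030391 369.76018229]
0.036 [472.24001193 365.73361704]
0.067 [478.70687911 360.33095312]
```

View pics/s13c.png

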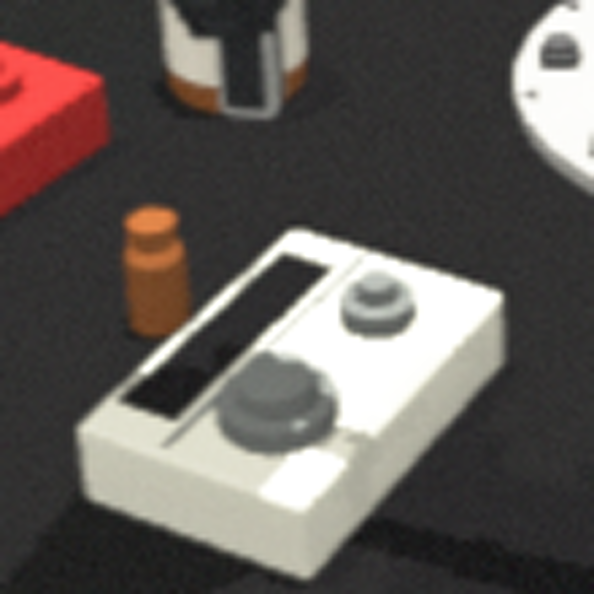

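View pics/t13.png

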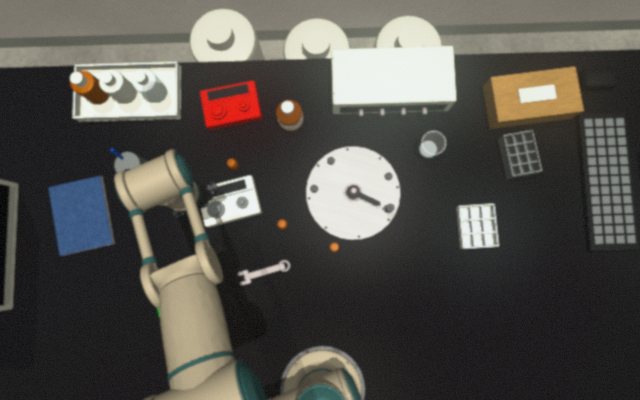

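View pics/s13.png

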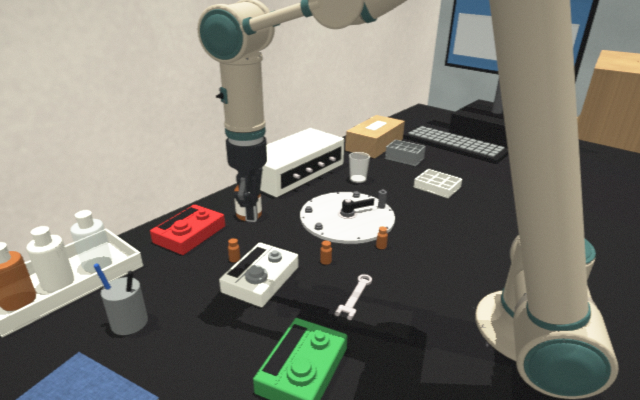

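```bash
python3 -c "
from bench import *
print(sign_off())"
```

```text
the job is handed in; nothing more can be done
None
```

The selector arm now points at the tall filter, and I then pressed the large pump button fully down and let it spring back. I handed the job in at about 18.5 s, well under the 48 s limit.

- **Selector:** I pushed the arm clockwise with the shut fingertip, at about 4–5 N. In the last top picture it lies at about -117.1° in the world frame, and the filter's port is at about -116.5°. I take it to be within 1°, which is about as well as I can measure it.
- **Button:** The force rose to 13.8 N at the end of its travel, where 5 N is enough for fully down. The last picture shows the button up again. I pressed it only after checking where the arm pointed, and I never touched the small button.
- **Bystanders:** In the last pictures the three vials, bottle, beaker, wrench and tray look where they were at the start. The robot was about 0.1 m clear of everything, with no force on the wrist.

Two checks disagreed:
- **Fingertip height:** Pictures and touch showed the shut fingers ending about 20–25 mm short of the reported tool point. I set the pushing and pressing heights from the pictures and the measured force instead.
- **Side camera:** It read 1–3 pixels off from the top camera at the selector, so I used the top camera for final positions.

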